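Tare the noodle shop's dial scale with its recessed thumbwheel

ROBOT

A 6-joint arm with a two-finger parallel gripper is mounted at the origin on the work surface. World frame = base frame: x ahead of the robot, y to its left, z up, the work surface at z = 0. Lengths are in m, angles in rad, forces in N, time in s.
With the tool pointing down it reaches from about 0.3 to 0.875 m from the base axis. Payload 6.4 kg.
Tool frame: the origin (TCP) lies on the centre line of the jaws, within the pads' length; the fingertips stand 25 mm ahead of it and the grasp point (between the pads) lies 6 mm ahead of it; z points along the fingers, y is the line along which they close (so a half turn about z gives the same grasp; the last joint's range is limited). The gripper opens to 85 mm and grips with 20 to 120 N. Pads are 22 mm wide; open, the fingers measure 114 mm over their backs; the gripper's body (76 mm by 85 mm) begins 54 mm behind the grasp point. The pads swing forward as they close: fully open they stand 13 mm farther back than shut.
Start: joints at [1.099, 0.181, 1.607, -0, 1.354, -0.206], TCP at [0.151, 0.555, 0.256] pointing down, gripper open.
Joint ranges: [-2.99, 2.99], [-0.89, 2.07], [0.3, 2.58], [-1.14, 4.28], [0, 2.63], [-3.12, 3.12]. Speed limits (rad/s): [2.57, 2.57, 3.01, 3.14, 3.14, 3.14].

INTERFACE

Orientations are given as a unit quaternion [w, x, y, z].
In Python, from bench import get_obs, camera, hand_in, spot_in gives the robot as it stands.
- The arm moves only by the shell command python3 -m jog 'ROWS'. ROWS is JSON, one flat list of numbers, 7 for each row, row after row: the shift along the tool's x, y, z in m, then the turn, a rotation vector about the tool's x, y, z in rad, then the closure, from 0 (fully open) to 1 (shut). A call has 1 to 20 rows; each row is the pose to reach, as a shift and turn from the pose commanded when the call began, along the tool's axes at that moment; what a row does not reach only later rows make up. A row lasts 1/8 s, in which the tool goes at most 62.5 mm and 10.7 degrees, less where a joint would pass 70% of its speed; a pose out of reach is approached as far as the arm can. A call with a gripper value outside its range is refused whole. The fingers move at their own pace and stop on an object; the grip force is fixed at half the most. Time passes only in rows, so rows that repeat a pose let the fingers close. It gives the time, the measured TCP pose, the force, the opening and the grip force at its end, in the units of the state.
- get_obs(): the state, without advancing time (a new reading comes with each control period).
- camera(name): name is "scene" or "top"; returns a dict with "frame" (384x512x3 uint8, red, green, blue), "mtx" (3x3 intrinsics, pixels), "extrinsics" (4x4, takes a point from camera to world coordinates). Camera axes: x right, y up, looking along -z (the intrinsics and any distortion apply to the point x, -y, -z); pixel columns grow to the right and rows downward; lengths in m; the calibration is good to about 2 mm. A picture is of the moment at which its call begins. There is no depth.
- hand_in(): hands the job in; it is judged then, once.
Trained networks look in a picture, given as the dict that the camera call returned (one of the last four; its "shot" number tells which), for a name from the list of things; names that differ only in an ending like _2 or _b are one class to them, and where a whole thing is asked for, a point or a joint stands for the part that bears it (a point fixed in the world has none). Each returns a list of dicts, best first, with "confidence" (0 to 1); they miss things now and then, are a little off and sometimes report something else, mostly with a low value. They report only what shows in the picture. A call takes as long as a camera call. They do not tell look-alikes from the thing itself.
- spot_in(picture, name): "xyz" ([x, y, z] in m, in world coordinates, good to about 4 mm: the middle of the surface that is visible of it).
The state is a dict: "time_s": time; "q": joint angles; "dq": joint speeds; "joint_efforts": joint torques, N m; "eef_pos": TCP position; "eef_rot": TCP orientation; "wrist_force": force on the tool from outside, world axes, zero at the start; "torque": the same for the moment, N m; "opening": opening from 0.0 (shut) to 1.0 (fully open); "grasp_force": force on a finger pad.
Only numpy, scipy, OpenCV 4.12 (cv2) and the standard library are available. Lean on these libraries where they do the work, as an engineer would, in place of code of your own. Each camera call takes 0.05 s, during which the arm holds its last target. There are 200 camera calls.

TASK

Set the short straight steel cup (the one without a handle) upright on the middle of the dial scale's pan and let go of it. Then tare the scale: with a fingertip resting lightly on the small rim that peeks out of the slot beside the dial, roll the thumbwheel, which turns the dial plate, until the broad zero mark lies under the needle and stays there with the cup on the pan. Put the cup down gently, never lean hard on the wheel, and leave the other things on the counter alone.

Things in the scene. Friction and masses are not known exactly. Their poses are not given: they have to be found in the camera images.
- cup: The cup to be weighed: short straight-sided stainless cup without handle, outside diameter 62 (rolled rim 64), 78 tall, wall 2.5, open at the top, 80 to 170 g. Origin: centre of its underside, z up along its axis.
- scale: 500 g dial scale, ivory enamel, fixed to the counter; 280 long (x), 200 wide (y). Origin: centre of its underside; x points to its front (dial side), z up. Rear block x -140..0, 85 high, carries the pan. Front: dial on a face sloping down to +x (20 deg), and on the +y side a level shoulder (x 0..140, y 36..100, 70 high) with the thumbwheel's slot.
- pan_centre (a point): Centre of the flat top of the round steel pan, diameter 140, no lip, 104 above the counter when empty, 70 behind the scale's origin (-x). The pan sits on a spring: it sinks 2 mm per 100 g (0.5 N per mm) and stops hard at 12 mm. Over 10 N between cup and pan, or letting go over 8 mm above it, is not gentle.
- dial_centre (a point): Pivot of the needle, in the needle's plane on the sloping face. The white dial plate (diameter 112, black marks every 10 g = 0.11 rad, longer ones every 50 g) and the needle both turn about this pivot under a clear lens 3 above the needle, inside a steel bezel.
- zero_mark (a point): Middle of the zero mark, the single broad black bar of the dial plate, 50 from the pivot, in the needle's plane. It turns with the dial plate; at the start it lies within 0.4 rad of the uphill (pan-side) end.
- needle_tip (a point): Point on the black needle, 50 from the pivot. With the pan empty it points uphill to the pan; it swings clockwise seen from above, 0.11 rad per 10 g, and settles within 1 s. It lies on zero_mark when the scale is tared.
- tare_wheel: Black ribbed thumbwheel, diameter 32, width 12, stiff, sunk in the shoulder beside the dial; rim stands 5 to 7 out of the slot. Origin on the axle (axle = y, level; x and z turn with it). It runs out of true: rim top 15 to 17 above the origin as it turns. Rolling the rim's top to the scale's front (+x) turns the dial clockwise, 0.6 rad per rad. Drag 2.5 N at the rim (a lighter touch skids); pressing over 15 N is too hard.
- tall_cup: Bystander: steel cup of the same diameter, but 125 tall. Origin: centre of its underside.
- mug: Bystander: steel mug with a wire handle at its +y side (26 out), diameter 76, 82 tall. Origin: centre of its underside.
- shaker: Bystander: small glass shaker with steel cap, diameter 44, 75 tall. Origin: centre of its underside.
- sauce_bottle: Bystander: white squeeze bottle, diameter 54, 185 tall with nozzle. Origin: centre of its underside.
- ladle: Bystander: steel ladle, bowl diameter 90, handle 270 long towards its -x. Origin: under the bowl.
- strainer: Bystander: noodle strainer, wire basket diameter 124, 100 deep, wooden handle rising outward on its +x side to 250 high. Origin: centre of its underside.
Things that resemble listed ones, but are neither listed nor needed, are in the scene too. What is shaped like the cup but green or purple is not meant.

How it is judged:
On the way, in this order (a step that is already met when the one before it is completed fails the run):
1. the short cup stands on the pan, let go and at rest (horizontal distance between cup and pan_centre below 0.03 m and z of cup in the frame of pan_centre between -0.005 and 0.005 m and angle between cup's own z axis and vertical below 0.1 rad and contact force between the fingers and cup below 0.05 N and linear speed of cup below 0.02 m/s), for 0.3 s.
2. with the cup on the pan, the zero mark has been brought under the needle (distance between needle_tip and zero_mark below 0.006 m and horizontal distance between cup and pan_centre below 0.03 m and contact force between the fingers and cup below 0.05 N), for 0.3 s.
At the end, for the whole second after the job is handed in: The short cup stands upright and at rest on the pan, its centre within 30 mm of the pan's centre, and the needle's tip rests within 6 mm (about one 10 g graduation) of the zero mark (horizontal distance between cup and pan_centre below 0.03 m and z of cup in the frame of pan_centre between -0.005 and 0.005 m and angle between cup's own z axis and vertical below 0.1 rad and linear speed of cup below 0.02 m/s and distance between needle_tip and zero_mark below 0.006 m); the robot touches nothing.
It fails at once if the thumbwheel is pressed with more than 15 N (contact force between tare_wheel and anything else above 15 N).
It fails at once if another thing on the counter is disturbed (shifted more than 30 mm) (distance of any of tall_cup, mug, shaker, sauce_bottle, ladle, strainer from where it was at the start of the episode above 0.03 m).
It fails at once if the cup is put down roughly (more than 10 N between cup and scale) (contact force between cup and scale above 10 N).
It fails at once if the cup is dropped (falls freely at more than 0.4 m/s, that is from over 8 mm) (contact force between the fingers and cup below 0.05 N and linear speed of cup above 0.4 m/s).
It also fails if it takes over 72 s, if anything falls off the work surface, if the arm or the gripper's body presses on something with over 40 N, if the wrist force passes 120 N, or if a joint passes its speed limit or range.

## Working session

There is one attempt and no reset: what is moved stays moved. The work goes in short steps, Python scripts to look and compute and a shell command to move; the robot and the scene stay as the last step left them, time stands still between calls to the robot, and variables do not carry over. Pictures are saved under pics/ and viewed, at most 10 in all, crops included, and the job is handed in when it is done.

```bash
mkdir -p pics; ls; cat > h.py <<'E'
import numpy as np,cv2
from bench import get_obs,camera,spot_in
def ray(p,u,v):
    K=np.array(p["mtx"]);E=np.array(p["extrinsics"])
    d=np.linalg.inv(K)@[u,v,1]; d=E[:3,:3]@[d[0],-d[1],-d[2]]
    return E[:3,3],d
def onz(p,u,v,z):
    o,d=ray(p,u,v); return o+d*(z-o[2])/d[2]
def proj(p,X):
    K=np.array(p["mtx"]);E=np.array(p["extrinsics"])
    c=E[:3,:3].T@(np.array(X)-E[:3,3]); q=K@[c[0],-c[1],-c[2]]
    return q[:2]/q[2]
E
python3 - <<'E'
from h import *
ims=[]
for n in("scene","top"):
    p=camera(n); ims.append(p["frame"]); print(n,[k for k in p],np.round(np.array(p["extrinsics"])[:3,3],3))
    cv2.imwrite(f"pics/{n}0.png",cv2.resize(p["frame"],None,fx=1.5,fy=1.5,interpolation=2)[...,::-1])
    for t in["cup","scale","dial_centre","zero_mark","needle_tip","tare_wheel","tall_cup","mug"]:
        for r in spot_in(p,t)[:4]: print(t,np.round(r["xyz"],3),round(r["confidence"],2),np.round(proj(p,r["xyz"])*1.5))
o=get_obs();print(o["eef_pos"],o["eef_rot"],o["time_s"])
E
```

```text
pics
scene ['frame', 'mtx', 'extrinsics', 'shot'] [ 1.754 -0.056  0.901]
cup [ 0.736 -0.294  0.057] 0.92 [207. 353.]
cup [ 0.675 -0.365  0.057] 0.81 [175. 337.]
cup [ 0.653 -0.25   0.052] 0.7 [233. 329.]
cup [ 0.646 -0.138  0.052] 0.64 [287. 323.]
scale [0.581 0.053 0.07 ] 0.72 [373. 294.]
scale [0.553 0.535 0.084] 0.41 [579. 271.]
dial_centre [0.584 0.048 0.069] 0.91 [371. 296.]
tare_wheel [0.553 0.531 0.083] 0.42 [577. 271.]
tall_cup [ 0.534 -0.394  0.083] 0.56 [170. 288.]
mug [ 0.488 -0.225  0.055] 0.64 [250. 283.]
top ['frame', 'mtx', 'extrinsics', 'shot'] [0.429 0.065 1.128]
cup [ 0.654 -0.373  0.042] 0.98 [597. 243.]
cup [ 0.638 -0.258  0.033] 0.91 [538. 253.]
cup [ 0.741 -0.194  0.038] 0.82 [505. 203.]
cup [ 0.74  -0.304  0.04 ] 0.64 [559. 203.]
scale [0.527 0.051 0.086] 0.88 [386. 310.]
dial_centre [0.523 0.048 0.083] 0.79 [387. 312.]
tall_cup [ 0.509 -0.391  0.074] 0.79 [619. 314.]
tall_cup [0.677 0.358 0.122] 0.28 [218. 231.]
mug [ 0.466 -0.239  0.023] 0.9 [533. 340.]
mug [ 0.508 -0.394  0.076] 0.49 [621. 315.]
[0.15101761 0.55483713 0.256319  ] [5.52318128e-06 1.32477626e-01 9.91185996e-01 2.61726528e-05] 0.9
```

View pics/scene0.png

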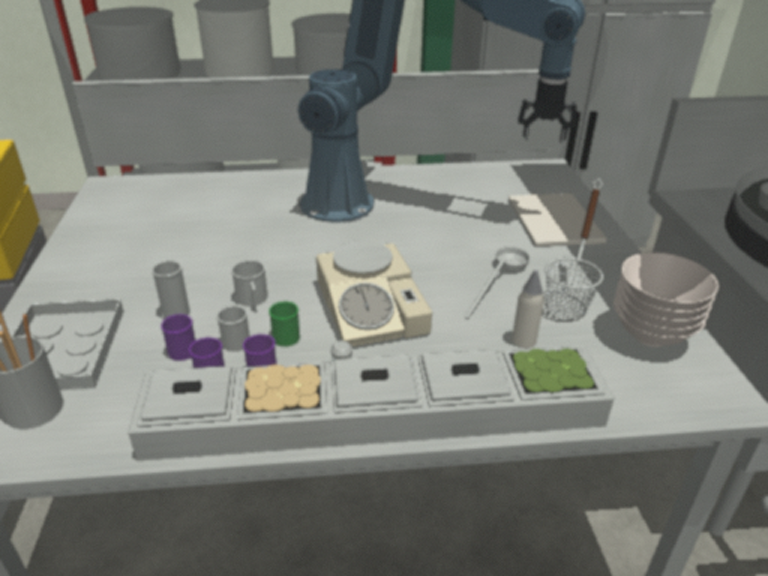

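View pics/top0.png

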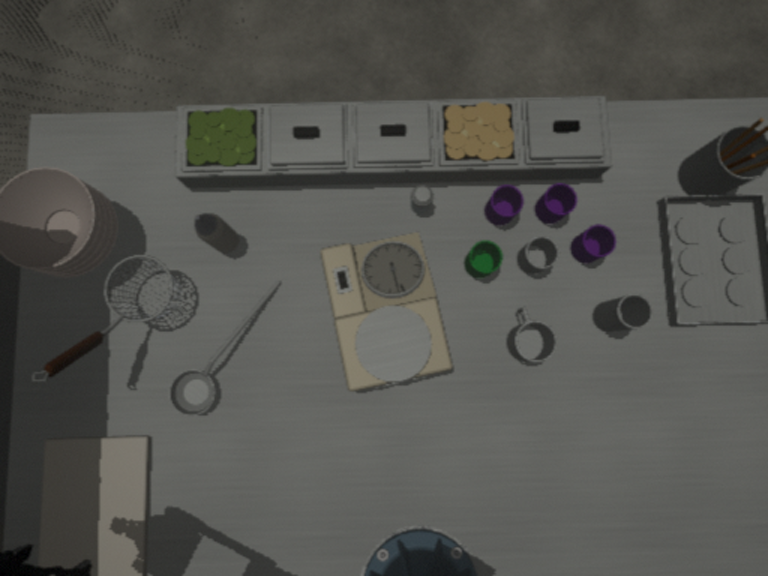

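Candidates for the cup in the top picture:
- Grey cup at (540,257).
- Purple cups at (505,205), (557,203) and (598,243).
- Green cup at (485,259).
- Tall steel cup at (625,312).
- Mug with handle at (530,340).

I choose the grey cup without a handle at (540,257), which is (234,328) in the scene picture. I'll check it in a close crop.

```bash
python3 - <<'E'
from h import *
p=camera("top"); f=p["frame"]
c=cv2.resize(f[125:275,210:430],None,fx=3.6,fy=3.6,interpolation=cv2.INTER_CUBIC)
c=cv2.convertScaleAbs(c,alpha=1.4)
cv2.imwrite("pics/crop1.png",c[...,::-1])
np.save("top0.npy",f); import pickle; pickle.dump(p,open("top0.pkl","wb"))
print(p["mtx"],np.round(p["extrinsics"],3))
E
```

```text
[[371.29710441   0.         254.07024292]
 [  0.         371.29710441 191.6746874 ]
 [  0.           0.           1.        ]] [[-0.025  0.991 -0.134  0.429]
 [-1.    -0.024  0.006  0.065]
 [ 0.003  0.134  0.991  1.128]
 [ 0.     0.     0.     1.   ]]
```

View pics/crop1.png

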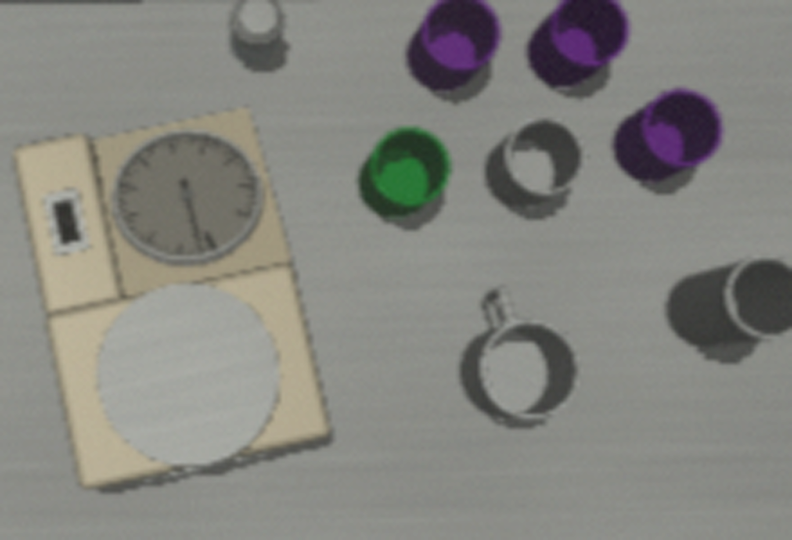

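The crop shows the grey handle-less short cup with its rim centre near (542,158), beside the green cup on the left and a purple one on the right. It also shows the pan centred at (188,375), the wheel at (66,222), the needle pivot at (185,185) and the zero mark at (210,241).

```bash
python3 - <<'E'
from h import *
import pickle
p=pickle.load(open("top0.pkl","rb"))
P=lambda u,v,z: onz(p,(u+.5)/3.6-.5+210,(v+.5)/3.6-.5+125,z)
pan=P(188,375,.104); 
for n,a in dict(cup=(542,158.5,.078),cupL=(502,158,.078),cupR=(581,158,.078),panL=(97,375,.104),panR=(280,375,.104),wheel=(66,222,.076),wA=(62,202,.07),wB=(72,243,.07),green=(408,170,.078),purp=(682,129,.078),mug=(528,370,.082),piv=(185,184,.08),zero=(210,241,.09),purp2=(455,40,.078)).items(): print(n,np.round(P(*a),4))
print("pan",np.round(pan,4))
# scale x axis from shoulder/other edges
a=P(80,488,.085);b=P(17,148,.07);c=P(92,138,.07);d=P(50,313,.085); e=P(331,434,.085);g=P(290,262,.085)
for s,t in((a,d),(e,g),(a,e),(b,c)): v=t-s; print(np.round(v,3),np.degrees(np.arctan2(v[1],v[0])),np.linalg.norm(v[:2]))
print("mid rear",(a+e)/2)
E
```

```text
cup [ 0.6301 -0.2481  0.078 ]
cupL [ 0.6312 -0.2161  0.078 ]
cupR [ 0.6297 -0.2793  0.078 ]
panL [0.4655 0.1097 0.104 ]
panR [ 0.4621 -0.0299  0.104 ]
wheel [0.5883 0.1333 0.076 ]
wA [0.6054 0.1367 0.07  ]
wB [0.5721 0.1292 0.07  ]
green [ 0.6233 -0.1404  0.078 ]
purp [ 0.6514 -0.362   0.078 ]
mug [ 0.4619 -0.2254  0.082 ]
piv [0.6159 0.038  0.08  ]
zero [0.5684 0.0199 0.09  ]
purp2 [ 0.7292 -0.1838  0.078 ]
pan [0.4638 0.0403 0.104 ]
[0.135 0.021 0.   ] 8.909205192513637 0.13683913473723228
[0.134 0.027 0.   ] 11.203678325740578 0.13707715601628936
[ 0.036 -0.194  0.   ] -79.43660611114012 0.19781943071518304
[ 0.007 -0.061  0.   ] -83.62890712755032 0.0609367507667556
mid rear [0.39825898 0.02788782 0.085     ]
```

```bash
python3 -m jog '[-0.673,-0.649,0.05,0,0,1.306,0,-0.673,-0.649,0.05,0,0,1.306,0,-0.673,-0.649,0.05,0,0,1.306,0,-0.673,-0.649,0.05,0,0,1.306,0,-0.673,-0.649,0.05,0,0,1.306,0,-0.673,-0.649,0.05,0,0,1.306,0,-0.673,-0.649,0.05,0,0,1.306,0,-0.673,-0.649,0.05,0,0,1.306,0,-0.673,-0.649,0.05,0,0,1.306,0,-0.673,-0.649,0.05,0,0,1.306,0,-0.673,-0.649,0.05,0,0,1.306,0,-0.673,-0.649,0.05,0,0,1.306,0,-0.673,-0.649,0.05,0,0,1.306,0,-0.673,-0.649,0.05,0,0,1.306,0,-0.673,-0.649,0.05,0,0,1.306,0,-0.673,-0.649,0.05,0,0,1.306,0,-0.673,-0.649,0.05,0,0,1.306,0,-0.673,-0.649,0.05,0,0,1.306,0,-0.673,-0.649,0.05,0,0,1.306,0,-0.673,-0.649,0.05,0,0,1.306,0]'
```

```text
time_s: 3.45
eef_pos: [0.63, -0.2474, 0.207]
eef_rot: [0.0, 0.707, 0.707, 0.0]
wrist_force: [0.2, 0.2, 0.2]
opening: 1.003
grasp_force: 0.0
```

```bash
python3 - <<'E'
from h import *
p=camera("scene"); f=p["frame"]
print(proj(p,[.63,-.248,.078]),proj(p,[.63,-.248,0]))
cv2.imwrite("pics/s2.png",cv2.resize(f[120:270,70:270],None,fx=4,fy=4,interpolation=2)[...,::-1])
E
```

```text
[155.56535146 208.08894725] [158.49931307 227.15048761]
```

View pics/s2.png

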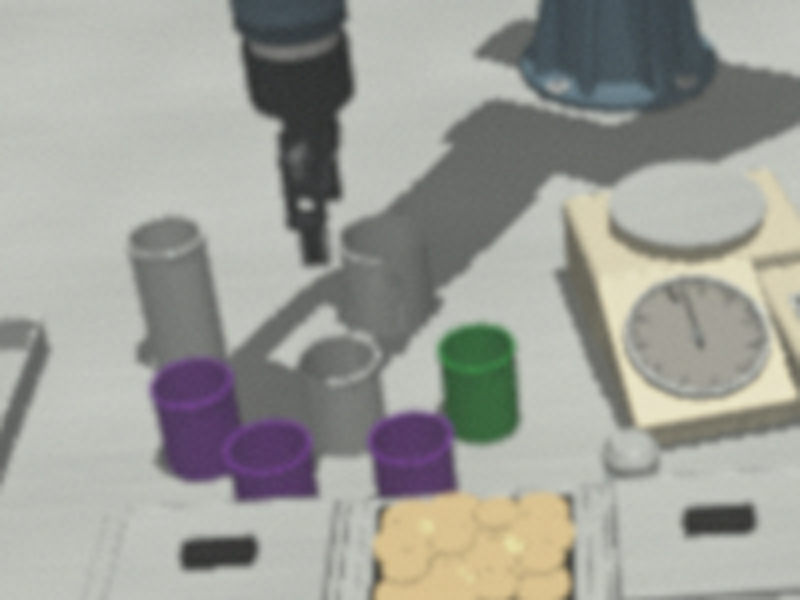

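The grey cup's rim is at (341,358) in the crop, against a projection of (342,352), so it agrees to a few mm. I'll descend with the jaws along x and close.

```bash
python3 -m jog '[0,0.002,0.03,0,0,0,0,0,0.002,0.06,0,0,0,0,0,0.002,0.09,0,0,0,0,0,0.002,0.12,0,0,0,0,0,0.002,0.14,0,0,0,0,0,0.002,0.147,0,0,0,0,0,0.002,0.147,0,0,0,0,0,0.002,0.147,0,0,0,0.4,0,0.002,0.147,0,0,0,0.7,0,0.002,0.147,0,0,0,1,0,0.002,0.147,0,0,0,1,0,0.002,0.147,0,0,0,1,0,0.002,0.147,0,0,0,1]'
```

```text
time_s: 5.12
eef_pos: [0.6331, -0.2489, 0.0613]
eef_rot: [0.002, 0.707, 0.707, 0.0]
wrist_force: [0.4, -0.5, 6.6]
opening: 0.724
grasp_force: 65.7
```

```bash
python3 -m jog '[0,0,-0.02,0,0,0,1,0,0,-0.06,0,0,0,1,0,0,-0.1,0,0,0,1,0,0,-0.14,0,0,0,1,0.04,-0.023,-0.14,0,0,0,1,0.08,-0.047,-0.14,0,0,0,1,0.12,-0.07,-0.14,0,0,0,1,0.16,-0.094,-0.14,0,0,0,1,0.2,-0.117,-0.14,0,0,0,1,0.24,-0.14,-0.14,0,0,0,1,0.27,-0.158,-0.14,0,0,0,1,0.289,-0.169,-0.14,0,0,0,1,0.289,-0.169,-0.14,0,0,0,1,0.289,-0.169,-0.14,0,0,0,1,0.289,-0.169,-0.14,0,0,0,1]'; python3 - <<'E'
from h import *
p=camera("top")
c=cv2.convertScaleAbs(cv2.resize(p["frame"][125:275,210:360],None,fx=4,fy=4,interpolation=2),alpha=1.4)
cv2.imwrite("pics/t3.png",c[...,::-1])
E
```

```text
time_s: 7.0
eef_pos: [0.4638, 0.0401, 0.1994]
eef_rot: [0.0, 0.708, 0.706, -0.0]
wrist_force: [0.8, -0.4, -1.1]
opening: 0.719
grasp_force: 65.7
```

```bash
python3 -m jog '[0,0,0.01,0,0,0,1,0,0,0.02,0,0,0,1,0,0,0.026,0,0,0,1,0,0,0.03,0,0,0,1,0,0,0.033,0,0,0,1,0,0,0.035,0,0,0,1,0,0,0.037,0,0,0,1,0,0,0.037,0,0,0,1,0,0,0.037,0,0,0,1]'
```

```text
time_s: 8.18
eef_pos: [0.4633, 0.041, 0.1625]
eef_rot: [0.0, 0.707, 0.707, 0.0]
wrist_force: [-0.3, 0.5, 0.1]
opening: 0.721
grasp_force: 65.8
```

```bash
python3 -m jog '[0,0,0,0,0,0,0.9,0,0,0,0,0,0,0.25,0,0,0,0,0,0,0.2,0,0,0,0,0,0,0.1,0,0,0,0,0,0,0,0,0,0,0,0,0,0,0,0,-0.01,0,0,0,0,0,0,-0.03,0,0,0,0,0,0,-0.06,0,0,0,0,0,0,-0.1,0,0,0,0,0,0,-0.14,0,0,0,0,0,0,-0.14,0,0,0,0]'; python3 -m jog '[0.05,0.03,0,0,0,0.18,0,0.09,0.06,0,0,0,0.36,0,0.13,0.08,0,0,0,0.54,0.5,0.17,0.1,0,0,0,0.72,1,0.2,0.12,0,0,0,0.9,1,0.2,0.126,0,0,0,1.08,1,0.2,0.126,0,0,0,1.26,1,0.2,0.126,0,0,0,1.396,1,0.2,0.126,0,0,0,1.396,1,0.2,0.126,0,0,0,1.396,1]'
python3 - <<'E'
from h import *
import pickle
p=camera("top");pickle.dump(p,open("top1.pkl","wb"))
for t in("cup","needle_tip","zero_mark","dial_centre","tare_wheel"):
    for r in spot_in(p,t)[:2]: print(t,np.round(r["xyz"],3),round(r["confidence"],2))
c=cv2.convertScaleAbs(cv2.resize(p["frame"][150:260,205:305],None,fx=5.4,fy=5.4,interpolation=2),alpha=1.4)
cv2.imwrite("pics/t4.png",c[...,::-1])
E
```

```text
time_s: 9.68
eef_pos: [0.4651, 0.0407, 0.3067]
eef_rot: [0.003, 0.707, 0.707, 0.002]
wrist_force: [-0.3, 0.3, 0.3]
opening: 0.999
grasp_force: 0.0
time_s: 10.92
eef_pos: [0.5892, 0.2408, 0.3019]
eef_rot: [0.0, 0.996, 0.088, -0.0]
wrist_force: [-0.7, -0.8, 0.4]
opening: -0.001
grasp_force: 0.0
cup [ 0.656 -0.374  0.041] 0.82
cup [ 0.63  -0.145  0.031] 0.8
dial_centre [0.533 0.054 0.081] 0.66
```

View pics/t4.png

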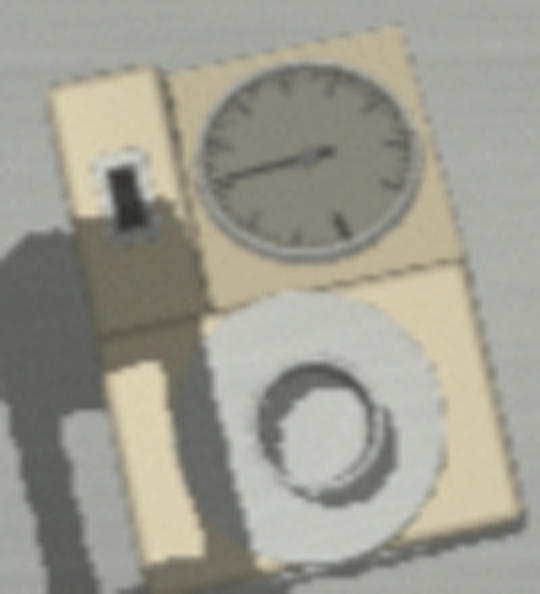

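The cup stands centrally on the pan. The needle now points left to (215,183), and the zero mark is at (343,225). The pivot is near (316,153) and the wheel at (127,198). The dial must turn about 1.6 rad clockwise.

```bash
cat >> h.py <<'E'
yaw=np.radians(10)
def dial(p,piv):
    c,s=np.cos(yaw),np.sin(yaw);a=np.radians(20)
    ex=np.array([c*np.cos(a),s*np.cos(a),-np.sin(a)]);ey=np.array([-s,c,0])
    g=cv2.cvtColor(p["frame"],cv2.COLOR_RGB2GRAY).astype(np.float32)
    th=np.radians(np.arange(0,360,1.)) # clockwise from uphill(-ex); uphill->+y(left) is clockwise
    out={}
    for n,rs in(("needle",np.arange(.018,.036,.002)),("zero",np.arange(.046,.053,.001))):
        v=np.zeros(360)
        for r in rs:
            q=np.array([proj(p,piv+r*(-np.cos(t)*ex+np.sin(t)*ey)) for t in th],np.float32)
            v+=cv2.remap(g,q[:,0].copy(),q[:,1].copy(),cv2.INTER_LINEAR).ravel()/len(rs)
        out[n]=v
    return out
def report(p,piv):
    o=dial(p,piv)
    k=np.ones(9)/9
    for n,v in o.items():
        m=np.convolve(np.r_[v[-4:],v,v[:4]],k,"valid"); m=np.median(m)-m
        pk=[i for i in range(360) if m[i]==max(m[(np.arange(i-7,i+8))%360])]
        pk=sorted(pk,key=lambda i:-m[i])[:5]
        print(n,[(i,round(float(m[i]),1)) for i in pk])
E
python3 - <<'E'
from h import *
import pickle
p=pickle.load(open("top1.pkl","rb"));C=lambda u,v,z:onz(p,205+(u+.5)/5.4-.5,150+(v+.5)/5.4-.5,z)
piv=C(316,153,.075);print("piv",piv)
report(p,piv)
print("wheel",C(127,198,.076),"slot",C(92,195,.07),C(158,195,.07),C(119,150,.07),C(136,243,.07),"cup rim",C(318,425,.178))
q=pickle.load(open("top0.pkl","rb")); report(q,piv)
E
```

```text
piv [0.61031855 0.03200557 0.075     ]
needle [(84, 22.3), (237, 0.8), (275, 0.5), (357, 0.4), (153, 0.3)]
zero [(355, 14.4), (83, 12.7), (204, 11.0), (171, 8.2), (237, 7.5)]
wheel [0.58837958 0.13290698 0.076     ] slot [0.59135797 0.15192748 0.07      ] [0.59050529 0.11674076 0.07      ] [0.61535383 0.13717483 0.07      ] [0.56498434 0.12887993 0.07      ] cup rim [0.46249534 0.03793552 0.178     ]
needle [(10, 14.8), (237, 1.1), (256, 0.6), (203, 0.5), (160, 0.3)]
zero [(355, 12.5), (204, 9.7), (171, 7.3), (236, 7.3), (138, 5.6)]
```

```bash
cat >> h.py <<'E'
def ray_dark(p,piv,rs,th):
    c,s=np.cos(yaw),np.sin(yaw);a=np.radians(20)
    ex=np.array([c*np.cos(a),s*np.cos(a),-np.sin(a)]);ey=np.array([-s,c,0])
    g=cv2.GaussianBlur(cv2.cvtColor(p["frame"],cv2.COLOR_RGB2GRAY),(0,0),.7).astype(np.float32)
    X=np.array([[piv+r*(-np.cos(t)*ex+np.sin(t)*ey) for r in rs] for t in th])
    q=np.array([proj(p,x) for x in X.reshape(-1,3)],np.float32)
    v=cv2.remap(g,q[:,0].copy(),q[:,1].copy(),cv2.INTER_LINEAR).reshape(len(th),-1)
    return v.mean(1)
E
python3 - <<'E'
from h import *
import pickle
p=pickle.load(open("top1.pkl","rb"));q=pickle.load(open("top0.pkl","rb"))
p0=np.array([.6103,.032,.075]);th=np.radians(np.arange(-20,110,1.));rs=np.arange(.008,.046,.003)
c,s=np.cos(yaw),np.sin(yaw);R=[]
for dx in np.arange(-8,9,2):
  for dy in np.arange(-8,9,2):
    a=dx/1e3*np.array([c,s,-.364])+dy/1e3*np.array([-s,c,0])
    A=ray_dark(q,p0+a,rs,th);B=ray_dark(p,p0+a,rs,th)
    R.append((A.min()+B.min(),dx,dy,np.degrees(th[A.argmin()]),np.degrees(th[B.argmin()])))
R.sort()
for r in R[:6]:print(np.round(r,1))
_,dx,dy=R[0][:3];piv=p0+dx/1e3*np.array([c,s,-.364])+dy/1e3*np.array([-s,c,0]);print(piv)
report(q,piv);report(p,piv)
E
```

```text
[142.1   0.    6.   -3.   83. ]
[142.3   0.    4.    1.   84. ]
[142.4  -2.    6.   -3.   87. ]
[142.5   0.    8.   -7.   82. ]
[142.5  -2.    4.    1.   88. ]
[142.7   2.    6.   -2.   79. ]
[0.60925811 0.03790885 0.075     ]
needle [(357, 15.7), (259, 0.7), (234, 0.5), (213, 0.4), (177, 0.3)]
zero [(348, 11.0), (110, 6.5), (240, 5.9), (211, 5.4), (178, 5.4)]
needle [(83, 21.1), (273, 0.8), (287, 0.4), (344, 0.2), (166, 0.2)]
zero [(348, 12.8), (81, 8.8), (111, 8.1), (240, 6.7), (211, 6.5)]
```

```bash
python3 -m jog '[-0.013,0.053,0.02,0,0,0,1,-0.026,0.107,0.05,0,0,0,1,-0.026,0.107,0.1,0,0,0,1,-0.026,0.107,0.14,0,0,0,1,-0.026,0.107,0.17,0,0,0,1,-0.026,0.107,0.185,0,0,0,1,-0.026,0.107,0.19,0,0,0,1,-0.026,0.107,0.192,0,0,0,1,-0.026,0.107,0.192,0,0,0,1,-0.026,0.107,0.192,0,0,0,1]'; python3 - <<'E'
from h import *
p=camera("scene")
c=cv2.convertScaleAbs(cv2.resize(p["frame"][150:240,200:300],None,fx=6,fy=6,interpolation=2),alpha=1.1)
cv2.imwrite("pics/s5.png",c[...,::-1])
E
```

```text
time_s: 12.48
eef_pos: [0.5829, 0.1311, 0.1113]
eef_rot: [0.0, 0.996, 0.087, 0.001]
wrist_force: [-0.2, -0.4, 0.0]
opening: 0.001
grasp_force: 0.0
```

View pics/s5.png

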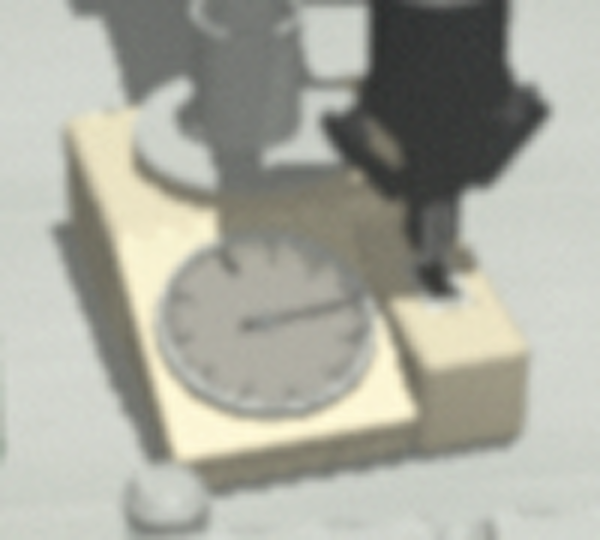

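The closed fingertips hover just behind the wheel at (440,285). The needle points to (360,300) and the zero mark is at (232,262). Next I'll probe down for contact.

```bash
python3 -m jog '[0,0,0.004,0,0,0,1,0,0,0.007,0,0,0,1,0,0,0.008,0,0,0,1,0,0,0.008,0,0,0,1]'; python3 -m jog '[0,0,0.001,0,0,0,1,0,0,0.001,0,0,0,1]';  python3 -c "
from h import *;print(get_obs()['wrist_force'])"
```

```text
time_s: 13.02
eef_pos: [0.5822, 0.131, 0.1021]
eef_rot: [0.0, 0.996, 0.087, -0.0]
wrist_force: [0.5, 1.0, 0.5]
opening: -0.003
grasp_force: 0.0
time_s: 13.28
eef_pos: [0.5825, 0.131, 0.1014]
eef_rot: [0.0, 0.996, 0.087, 0.0]
wrist_force: [-0.6, 0.0, -0.2]
opening: 0.002
grasp_force: 0.1
[-0.57381975  0.02760908 -0.24187344]
```

```bash
for i in 1; do python3 -m jog '[0,0,0.0005,0,0,0,1,0,0,0.0005,0,0,0,1]'|grep -E 'pos|wrist'; done;  python3 -m jog '[0,0,0.0005,0,0,0,1,0,0,0.0005,0,0,0,1]'|grep -E 'pos|wrist'; python3 -m jog '[0,0,0.0005,0,0,0,1,0,0,0.0005,0,0,0,1]'|grep -E 'pos|wrist'
```

```text
eef_pos: [0.5825, 0.131, 0.1012]
wrist_force: [-1.2, 0.0, 4.7]
eef_pos: [0.5826, 0.131, 0.1011]
wrist_force: [-2.3, -0.9, 6.9]
eef_pos: [0.583, 0.1311, 0.1011]
wrist_force: [-1.7, -0.6, 9.2]
```

```bash
python3 -m jog '[0.001,0,0,0,0,0,1,0.002,0,0,0,0,0,1,0.003,0,0,0,0,0,1,0.004,0,0,0,0,0,1]'|grep -E 'pos|wrist'; python3 - <<'E'
from h import *
p=camera("scene");report(p,np.array([.6094,.0369,.075]))
E
```

```text
eef_pos: [0.5869, 0.1318, 0.1009]
wrist_force: [-1.8, 0.7, 7.6]
needle [(110, 22.2), (345, 20.1), (230, 11.3), (32, 5.7), (11, 0.3)]
zero [(73, 30.2), (11, 29.2), (49, 28.2), (34, 27.6), (355, 27.3)]
```

```bash
python3 - <<'E'
from h import *
import pickle
q=pickle.load(open("top1.pkl","rb"));p=camera("scene")
o1=np.array(q["extrinsics"])[:3,3];d1=np.array([.6094,.0369,.075])-o1
o2,d2=ray(p,200+248.5/6-.5,150+325.5/6-.5)
A=np.c_[d1,-d2];t=np.linalg.lstsq(A,o2-o1,rcond=None)[0];a=o1+t[0]*d1;b=o2+t[1]*d2;print(a,b)
piv=(a+b)/2;th=np.radians(np.arange(-30,130,1.))
report(q,a)
report(p,b)
E
```

```text
[0.61165779 0.03654572 0.0618151 ] [0.61075094 0.02529702 0.06196207]
needle [(84, 21.4), (273, 0.5), (288, 0.4), (164, 0.2), (345, 0.2)]
zero [(349, 14.0), (81, 11.5), (240, 7.8), (110, 7.8), (275, 7.5)]
needle [(86, 26.5), (13, 2.5), (279, 1.6), (244, 1.5), (322, 1.0)]
zero [(9, 37.0), (87, 24.2), (38, 11.3), (145, 9.4), (343, 8.1)]
```

```bash
cat >> h.py <<'E'
PT=np.array([.6117,.0365,.0618])
def look():
    p=camera("scene");o,d=ray(p,200+266.5/6-.5,150+321/6-.5);b=o+d*(.062-o[2])/d[2]
    print(b);report(p,b)
E
python3 -c "
from h import *;look()"; python3 -m jog '[0.001,0,0,0,0,0,1,0.002,0,0,0,0,0,1,0.003,0,0,0,0,0,1,0.004,0,0,0,0,0,1]'|grep -E 'pos|wrist';python3 -c "
from h import *;look()"
```

```text
[0.60757632 0.03546324 0.062     ]
needle [(88, 28.1), (355, 4.3), (252, 1.0), (30, 0.7), (154, 0.4)]
zero [(356, 29.1), (86, 21.3), (28, 12.2), (63, 10.8), (45, 9.7)]
eef_pos: [0.5906, 0.1325, 0.1007]
wrist_force: [-2.8, 0.7, 7.7]
[0.60757632 0.03546324 0.062     ]
needle [(88, 28.5), (2, 3.6), (269, 1.1), (252, 0.7), (37, 0.4)]
zero [(5, 27.1), (86, 19.0), (36, 17.0), (67, 11.3), (286, 10.5)]
```

Tracking works: 4 mm turns the dial about 9°. I'll continue.

```bash
python3 -m jog '[0.001,0,0,0,0,0,1,0.002,0,0,0,0,0,1,0.003,0,0,0,0,0,1,0.004,0,0,0,0,0,1]'|grep -E 'pos|wrist'; python3 -m jog '[0.001,0,0,0,0,0,1,0.002,0,0,0,0,0,1,0.003,0,0,0,0,0,1,0.004,0,0,0,0,0,1]'|grep -E 'pos|wrist';python3 -c "
from h import *;look()"
```

```text
eef_pos: [0.5943, 0.1333, 0.1005]
wrist_force: [-2.7, 0.6, 7.1]
eef_pos: [0.598, 0.1339, 0.1003]
wrist_force: [-2.6, 1.3, 6.9]
[0.60757632 0.03546324 0.062     ]
needle [(88, 27.8), (21, 4.4), (266, 0.9), (330, 0.8), (50, 0.3)]
zero [(22, 24.6), (86, 17.3), (51, 15.4), (334, 11.0), (304, 10.6)]
```

```bash
python3 -m jog '[0,0,-0.003,0,0,0,1,0,0,-0.006,0,0,0,1,-0.009,0,-0.006,0,0,0,1,-0.018,0,-0.006,0,0,0,1,-0.018,0,-0.003,0,0,0,1,-0.018,0,-0.0015,0,0,0,1,-0.018,0,-0.0005,0,0,0,1,-0.018,0,-0.0005,0,0,0,1]'|grep -E 'pos|wrist'; python3 -m jog '[0,0,0.0005,0,0,0,1,0,0,0.0005,0,0,0,1]'|grep -E 'pos|wrist'
```

```text
eef_pos: [0.5804, 0.1306, 0.1003]
wrist_force: [-0.3, -0.9, 1.5]
eef_pos: [0.5805, 0.1307, 0.1001]
wrist_force: [-1.0, -0.6, 3.6]
```

```bash
python3 -m jog '[0.001,0,0,0,0,0,1,0.002,0,0,0,0,0,1,0.003,0,0,0,0,0,1,0.004,0,0,0,0,0,1]'|grep -E 'pos|wrist'; python3 -m jog '[0.001,0,0,0,0,0,1,0.002,0,0,0,0,0,1,0.003,0,0,0,0,0,1,0.004,0,0,0,0,0,1]'|grep -E 'pos|wrist';python3 -c "
from h import *;look()"
```

```text
eef_pos: [0.5843, 0.1314, 0.1001]
wrist_force: [-2.9, -0.0, 5.1]
eef_pos: [0.5882, 0.1321, 0.1]
wrist_force: [-1.3, 0.2, 5.1]
[0.60757632 0.03546324 0.062     ]
needle [(88, 27.7), (43, 2.9), (246, 1.0), (280, 0.6), (357, 0.6)]
zero [(41, 30.2), (85, 16.8), (352, 13.3), (58, 11.7), (292, 11.5)]
```

```bash
python3 -m jog '[0.001,0,0.0002,0,0,0,1,0.002,0,0.0002,0,0,0,1,0.003,0,0.0002,0,0,0,1,0.004,0,0.0002,0,0,0,1]'|grep -E 'pos|wrist'; python3 -m jog '[0.001,0,0,0,0,0,1,0.002,0,0,0,0,0,1,0.003,0,0,0,0,0,1,0.004,0,0,0,0,0,1]'|grep -E 'pos|wrist';python3 -c "
from h import *;look()"; python3 -m jog '[0,0,-0.003,0,0,0,1,0,0,-0.006,0,0,0,1,-0.009,0,-0.006,0,0,0,1,-0.016,0,-0.006,0,0,0,1,-0.016,0,-0.003,0,0,0,1,-0.016,0,-0.0015,0,0,0,1,-0.016,0,-0.0005,0,0,0,1,-0.016,0,-0.0005,0,0,0,1]'|grep -E 'pos|wrist'
```

```text
eef_pos: [0.5922, 0.1328, 0.0999]
wrist_force: [-3.1, -0.2, 6.5]
eef_pos: [0.5961, 0.1336, 0.0999]
wrist_force: [-3.2, -0.7, 5.8]
[0.60757632 0.03546324 0.062     ]
needle [(88, 27.9), (30, 0.9), (261, 0.8), (249, 0.7), (15, 0.6)]
zero [(60, 26.9), (88, 25.6), (11, 10.0), (306, 9.1), (277, 8.4)]
eef_pos: [0.5804, 0.1306, 0.1001]
wrist_force: [-0.3, -0.1, 0.5]
```

```bash
python3 -m jog '[0,0,0.0005,0,0,0,1,0,0,0.001,0,0,0,1,0,0,0.001,0,0,0,1]'|grep -E 'pos|wrist'; python3 -m jog '[0.001,0,0,0,0,0,1,0.002,0,0,0,0,0,1,0.003,0,0,0,0,0,1,0.004,0,0,0,0,0,1]'|grep -E 'pos|wrist'; python3 -m jog '[0.001,0,0,0,0,0,1,0.002,0,0,0,0,0,1,0.003,0,0,0,0,0,1,0.004,0,0,0,0,0,1]'|grep -E 'pos|wrist';python3 -c "
from h import *;look()"
```

```text
eef_pos: [0.5805, 0.1307, 0.0997]
wrist_force: [-2.9, -0.9, 4.6]
eef_pos: [0.5845, 0.1314, 0.1]
wrist_force: [-2.5, -0.1, 7.8]
eef_pos: [0.5885, 0.1322, 0.1001]
wrist_force: [-3.7, -0.4, 7.5]
[0.60757632 0.03546324 0.062     ]
needle [(87, 30.2), (33, 0.8), (257, 0.7), (8, 0.4), (311, 0.3)]
zero [(82, 38.1), (326, 12.9), (359, 12.5), (297, 11.5), (31, 10.6)]
```

```bash
python3 -m jog '[0.001,0,0,0,0,0,1,0.002,0,0,0,0,0,1,0.003,0,0,0,0,0,1,0.0035,0,0,0,0,0,1,0.0035,0,0,0,0,0,1]'|grep -E 'pos|wrist';python3 - <<'E'
from h import *
look()
p=camera("scene")
a=cv2.convertScaleAbs(cv2.resize(p["frame"][180:225,218:268],None,fx=8,fy=12,interpolation=2),alpha=1.1)
cv2.imwrite("pics/s6.png",a[...,::-1])
E
```

```text
eef_pos: [0.5921, 0.1329, 0.1003]
wrist_force: [-3.5, -0.1, 8.6]
[0.60757632 0.03546324 0.062     ]
needle [(88, 29.0), (254, 1.0), (41, 0.7), (293, 0.2), (282, 0.2)]
zero [(88, 28.5), (336, 23.1), (8, 15.8), (38, 14.0), (304, 11.4)]
```

View pics/s6.png

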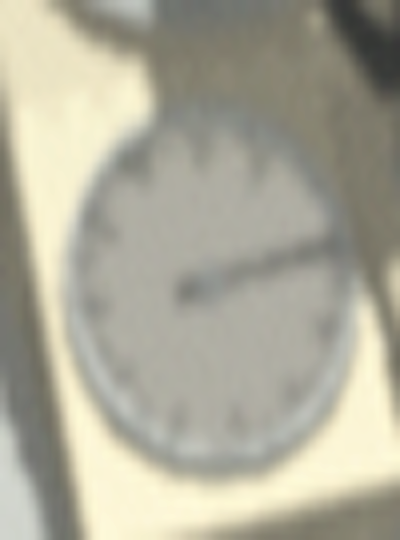

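The broad mark now lies under the needle's outer end at (330,248). I'll lift off, move clear and verify from the top.

```bash
python3 -m jog '[0,0,-0.003,0,0,0,1,0,0,-0.02,0,0,0,1,0,0,-0.06,0,0,0,1,0,0,-0.11,0,0,0,1,0,-0.04,-0.15,0,0,0,1,0,-0.08,-0.18,0,0,0,1,0,-0.12,-0.2,0,0,0,1,0,-0.12,-0.2,0,0,0,1,0,-0.12,-0.2,0,0,0,1,0,-0.12,-0.2,0,0,0,1]'; python3 - <<'E'
from h import *
p=camera("top");report(p,PT);s=camera("scene")
a=cv2.resize(p["frame"][150:260,205:305],(500,550),interpolation=2)
cv2.imwrite("pics/t7.png",cv2.convertScaleAbs(a,alpha=1.4)[...,::-1]);look()
E
```

```text
time_s: 24.02
eef_pos: [0.5708, 0.2497, 0.2982]
eef_rot: [0.0, 0.996, 0.086, -0.001]
wrist_force: [0.2, 0.9, 0.3]
opening: -0.001
grasp_force: 0.0
needle [(84, 21.6), (275, 0.3), (139, 0.3), (293, 0.2), (212, 0.2)]
zero [(82, 18.9), (279, 8.0), (179, 6.9), (247, 5.9), (214, 5.6)]
[0.60757632 0.03546324 0.062     ]
needle [(88, 27.1), (251, 1.3), (216, 0.2), (188, 0.2), (13, 0.2)]
zero [(88, 26.9), (335, 20.8), (9, 15.6), (38, 12.1), (304, 11.4)]
```

View pics/t7.png

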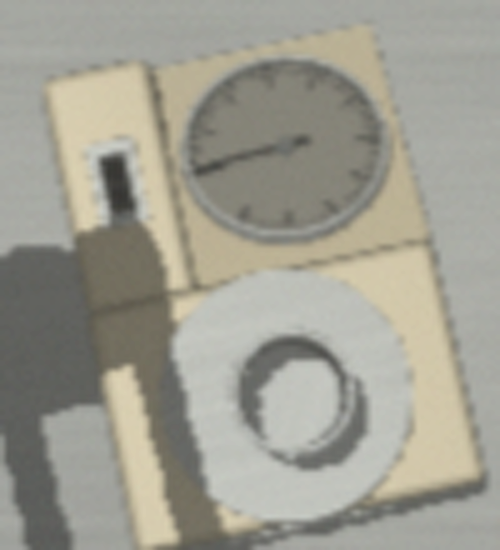

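The needle and broad mark coincide at (200,170), the cup is centred on the pan, and the arm is clear. I'm handing in.

```bash
python3 -c "
from bench import hand_in;print(hand_in())"
```

```text
the job is handed in; nothing more can be done
None
```

The short steel cup stands upright on the middle of the pan and is let go, the zero mark lies under the needle (checked from both cameras), and the job is handed in; the hand-in returned no verdict.

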